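Gather the drill cores in the lip corner of the tote

TASK

Put the stray drill core standing on the bench into the tote with the other three, then pick the tote up by its bar, clear of the bench, and tilt it until all four cores have slid together into the corner with the pouring lip. Finish while still holding it there in the air, tilted and still, that corner clearly the lowest and every core resting in it, so that I can scoop them out. Leave the mallet, the stone and the chisel where they are.

Things in the scene. Friction and masses are not known exactly. Their poses are not given: they have to be found in the camera images.
- tote: open black plastic tub, 220 (tote x) x 160 (tote y) x 60 mm high outside, walls and floor 4 mm, about 0.4 kg, loose, any yaw. Origin: centre of underside, z up. A wooden carrying bar spans it along tote y over the middle (see tote_bar). One corner, +x +y, has a pouring lip. Slick: cores start to slide at 9 to 14 degrees of tilt, more where they also rub a wall or touch each other
- tote_bar (a point): middle of the carrying bar, where to grip it, 92 mm above the tote's underside; axes as the tote's. The bar is 20 mm thick (along tote x), 24 mm tall (z = 80 to 104 mm above the underside), on flat steel straps 30 mm wide and 5 mm thick outside the long walls (170 mm over the straps)
- lip_corner (a point): inside floor corner of the tote below the pouring lip: tote x = 106, y = 76, z = 4 mm; axes as the tote's. The lip is a flat beak 46 mm wide at rim height that sticks out about 34 mm from the corner, with low cheeks and a 12 mm rim flange beside it; the tub's walls behind it are as high as elsewhere
- core1_center (a point): centre of one of the three drill cores in the tote at the start, standing in its other three quarters (the quarter at the lip, tote x and y above 0, is empty): plain short pale stone cylinder, 26 mm diameter, 26 mm tall, 37 g; its own z is the cylinder's axis
- core2_center (a point): centre of one of the three drill cores in the tote at the start, standing in its other three quarters (the quarter at the lip, tote x and y above 0, is empty): plain short pale stone cylinder, 26 mm diameter, 26 mm tall, 37 g; its own z is the cylinder's axis
- core3_center (a point): centre of one of the three drill cores in the tote at the start, standing in its other three quarters (the quarter at the lip, tote x and y above 0, is empty): plain short pale stone cylinder, 26 mm diameter, 26 mm tall, 37 g; its own z is the cylinder's axis
- stray_center (a point): centre of the stray fourth drill core, the same as the others (26 mm diameter, 26 mm tall, 37 g), standing upright on the bare bench to the left or right of the tote, 13 mm above the bench
- mallet: bystander: round steel carver's mallet standing on its head on the other side of the tote from the stray core; head up to 80 mm in diameter, 80 mm high, thin handle to 163 mm. Origin: centre of its underside
- stone: bystander: rough limestone carving, about 100 x 140 x 95 mm, on a grey mat at the far left. Origin: centre of its underside
- chisel: bystander: dark steel chisel, about 200 mm long and 14 mm thick, lying at the far right. Origin: middle of its shaft, on the underside
Not all that is in view belongs to the job. Leave any green or turquoise look-alike of the part that bears stray_center alone.

How it is judged:
By the outcome, as a careful person would: the job done as asked, in the order asked, and still so for the second after the job is handed in, while the arm keeps its last pose, push and grip.
It also fails if it takes over 64 s, if anything falls off the work surface, if the arm or the gripper's body presses on something with over 40 N, if the wrist force passes 120 N, or if a joint passes its speed limit or range.

ROBOT

A 6-joint arm with a two-finger parallel gripper is mounted at the origin on the work surface. World frame = base frame: x ahead of the robot, y to its left, z up, the work surface at z = 0. Lengths are in m, angles in degrees, forces in N, time in s.
With the tool pointing down it reaches from about 0.35 to 0.875 m from the base axis. Payload 4.2 kg.
Tool frame: the origin (TCP) lies midway between the tips of the shut fingers; the grasp point (between the pads) lies 19 mm behind it; z points along the fingers, y is the line along which they close (so a half turn about z gives the same grasp; the last joint's range is limited). The gripper opens to 87 mm and grips with 3 to 60 N. Pads are 19 mm wide; open, the fingers measure 117 mm over their backs; the gripper's body (75 mm by 190 mm) begins 51 mm behind the grasp point.
Start: joints at [90.103, 22.042, 0.453, 0, -68.411, -14.817], TCP at [0.159, 0.604, 0.223] pointing down, gripper open.
Joint ranges: [-179.83, 179.83], [-69.29, 118.12], [-61.27, 80.66], [-181.25, 117.63], [-171.15, -9.14], [-177.46, 177.46]. Speed limits (degrees/s): [159.86, 159.86, 180, 180, 180, 180].

INTERFACE

Orientations are given as a 3x3 rotation matrix whose columns are the frame's x, y, z axes.
In Python, from station import * gives the robot as it stands. The module is installed in compiled form; this text tells all that it offers.
- The arm moves only by the tool servo_tool, never from a script. Its argument "deltas" is a list of rows, each an object of numbers: "tx", "ty", "tz": the shift along the tool's x, y, z in mm; "ax", "ay", "az": the turn, a rotation vector about the tool's x, y, z in rad; "claw": the finger opening in mm, from 0 to 87. In form: [{"tx": .., "ty": .., "tz": .., "ax": .., "ay": .., "az": .., "claw": ..}, ...]. A call has 1 to 12 rows; each row is the pose to reach, as a shift and turn from the pose commanded when the call began, along the tool's axes at that moment; what a row does not reach only later rows make up. A row lasts 1/12 s, in which the tool goes at most 41.7 mm and 7.16 degrees, less where a joint would pass 70% of its speed; a pose out of reach is approached as far as the arm can. A call with a gripper value outside its range is refused whole. The fingers move at their own pace and stop on an object; the grip force is fixed at half the most. Time passes only in rows, so rows that repeat a pose let the fingers close. It gives the time, the measured TCP pose, the force, the opening and the grip force at its end, in the units of the state.
- sense(): the state, without advancing time (a new reading comes with each control period).
- capture(name): name is "side" or "top" or "wrist"; returns the picture (400x640x3 uint8, blue, green, red); there is no depth.
- calibration(name): a dict with "fx", "fy", "cx", "cy" (pixels), "dist" ([k1, k2, p1, p2, k3] as OpenCV has them; the pictures are not rectified), "cam_to_world" (4x4, takes a point from camera to world coordinates); the wrist camera has in their place "hand_eye" (4x4, takes a point from camera to tool coordinates, whose origin is the TCP and whose axes are the flange's). Camera axes: x right, y down, z forward; pixel columns grow to the right and rows downward; lengths in m; the calibration is good to about 2 mm. A picture is of the moment at which its call begins: read the wrist's pose just before it. calibration takes no time and is no camera call.
- finish_job(): hands the job in; it is judged then, once.
Trained networks look in the newest picture that a camera, given by its name, has taken for a name from the list of things; names that differ only in an ending like _2 or _b are one class to them, and where a whole thing is asked for, a point or a joint stands for the part that bears it (a point fixed in the world has none). Each returns a list of dicts, best first, with "confidence" (0 to 1); they miss things now and then, are a little off and sometimes report something else, mostly with a low value. They report only what shows in the picture. A call takes as long as a camera call. They do not tell look-alikes from the thing itself.
- recognise(label, camera): "xyz" ([x, y, z] in m, in the coordinates of the camera as it stood for that picture, good to about 4 mm: the middle of the surface that is visible of it).
- trace(label, camera): "mask" (400x640 bool, what is visible of it).
The state is a dict: "time_s": time; "joints": joint angles; "joint_velocities": joint speeds; "effort": joint torques, N m; "tcp_pos": TCP position; "ee_rot": TCP orientation; "wrist_force": force on the tool from outside, world axes, zero at the start; "moment": the same for the moment, N m; "gripper_width": opening from 0.0 (shut) to 1.0 (fully open); "gripper_force": force on a finger pad.
Only numpy, scipy, OpenCV 4.12 (cv2) and the standard library are available. Lean on these libraries where they do the work, as an engineer would, in place of code of your own. Each camera call takes 0.05 s, during which the arm holds its last target. There are 200 camera calls.

## Working session

There is one attempt and no reset: what is moved stays moved. The work goes in short steps, Python scripts to look and compute and a tool call to move; the robot and the scene stay as the last step left them, time stands still between calls to the robot, and variables do not carry over. Pictures are saved under pics/ and viewed, at most 10 in all, crops included, and the job is handed in when it is done.

Besides the shell and the picture viewer there is one more tool, called after "Emit:" by a JSON object that holds its "op" and its "data". servo_tool: Moves the arm, as the interface text tells. Its arguments: {"type":"object","properties":{"deltas":{"type":"array","items":{"type":"object","properties":{"tx":{"type":"number"},"ty":{"type":"number"},"tz":{"type":"number"},"ax":{"type":"number"},"ay":{"type":"number"},"az":{"type":"number"},"claw":{"type":"number"}}}}},"required":["deltas"]}

```bash
mkdir -p pics; cat > h.py <<'E'
from station import *
import numpy as np, cv2
def T(cam):
    c=calibration(cam)
    if "cam_to_world" in c: return np.array(c["cam_to_world"])
    s=sense(); M=np.eye(4); M[:3,:3]=np.array(s["ee_rot"]); M[:3,3]=s["tcp_pos"]
    return M@np.array(c["hand_eye"])
def ray(cam,px,z):
    c=calibration(cam);K=np.array([[c["fx"],0,c["cx"]],[0,c["fy"],c["cy"]],[0,0,1.]])
    p=cv2.undistortPoints(np.array(px,float).reshape(-1,1,2),K,np.array(c["dist"])).reshape(-1,2)
    M=T(cam);d=np.c_[p,np.ones(len(p))]@M[:3,:3].T
    return M[:3,3]+d*((z-M[2,3])/d[:,2])[:,None]
def proj(cam,P):
    c=calibration(cam);K=np.array([[c["fx"],0,c["cx"]],[0,c["fy"],c["cy"]],[0,0,1.]])
    M=np.linalg.inv(T(cam));r=cv2.Rodrigues(M[:3,:3])[0]
    return cv2.projectPoints(np.array(P,float).reshape(-1,1,3),r,M[:3,3],K,np.array(c["dist"]))[0].reshape(-1,2)
def rec(l,cam):
    M=T(cam);out=[]
    for d in recognise(l,cam):
        x=np.array(d["xyz"]);w=M[:3,:3]@x+M[:3,3]
        out.append((round(d["confidence"],2),w.round(3).tolist(),proj(cam,w)[0].round().tolist()))
    return out
E
python3 - <<'E'
from h import *
a=capture("top");b=capture("side")
cv2.imwrite("pics/top.png",a);cv2.imwrite("pics/side.png",b)
for cam in("top","side"):
    print(cam,T(cam).round(3).tolist())
    for l in("tote","tote_bar","lip_corner","core1_center","stray_center","mallet"):print(cam,l,rec(l,cam))
print(sense())
print(np.array(calibration("wrist")["hand_eye"]).round(3).tolist())
E
```

```text
top [[-0.001, -0.999, 0.035, 0.506], [-1.0, 0.001, 0.0, 0.023], [-0.0, -0.035, -0.999, 0.979], [0.0, 0.0, 0.0, 1.0]]
top tote [(0.9, [0.525, -0.01, 0.0], [339.0, 208.0])]
top tote_bar [(0.62, [0.668, -0.274, 0.017], [438.0, 154.0]), (0.55, [0.528, -0.009, 0.001], [339.0, 207.0])]
top lip_corner [(0.8, [0.527, -0.008, -0.001], [339.0, 207.0])]
top core1_center [(0.49, [0.665, 0.345, 0.062], [201.0, 153.0])]
top stray_center [(0.65, [0.399, 0.263, 0.023], [236.0, 256.0]), (0.59, [0.451, 0.311, 0.024], [218.0, 236.0])]
top mallet [(0.64, [0.479, -0.299, 0.077], [456.0, 226.0])]
side [[0.937, -0.209, 0.281, 0.274], [-0.35, -0.531, 0.772, -0.775], [-0.012, -0.821, -0.571, 0.696], [0.0, 0.0, 0.0, 1.0]]
side tote [(0.94, [0.516, -0.014, 0.031], [315.0, 245.0]), (0.59, [0.664, 0.305, 0.058], [328.0, 153.0]), (0.35, [0.466, -0.324, 0.077], [349.0, 352.0])]
side tote_bar [(0.58, [0.515, -0.015, 0.032], [315.0, 245.0])]
side lip_corner [(0.62, [0.515, -0.014, 0.032], [314.0, 245.0])]
side core1_center []
side stray_center [(0.68, [0.4, 0.253, 0.014], [235.0, 197.0]), (0.56, [0.511, -0.012, 0.03
[... 351 characters left out ...]
 -0.02962723,
       -0.00526048]), 'effort': array([-3.78196028e-04, -3.90330398e+01,  1.87586617e+01,  4.22346890e+00,
        1.56711746e-02, -2.03878949e-05]), 'tcp_pos': array([0.15870419, 0.60448327, 0.22256362]), 'ee_rot': array([[ 9.67196714e-01, -2.54028574e-01, -2.83047370e-05],
       [-2.54028573e-01, -9.67196714e-01,  2.00814751e-05],
       [-3.24775171e-05, -1.22325248e-05, -9.99999999e-01]]), 'wrist_force': array([-0.47221774, -0.91347515,  0.16835327]), 'moment': array([ 0.03905743, -0.05951531,  0.00594263]), 'gripper_force': 0.0, 'gripper_width': 0.9969483198961097}
[[0.001, -0.969, -0.247, 0.067], [1.0, 0.001, 0.0, 0.0], [0.0, -0.247, 0.969, -0.164], [0.0, 0.0, 0.0, 1.0]]
```

View pics/top.png

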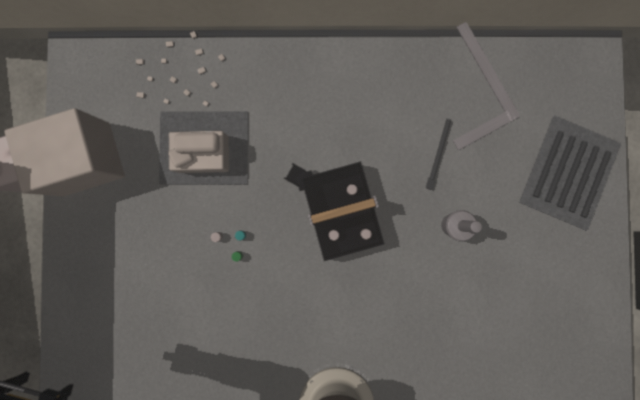

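View pics/side.png

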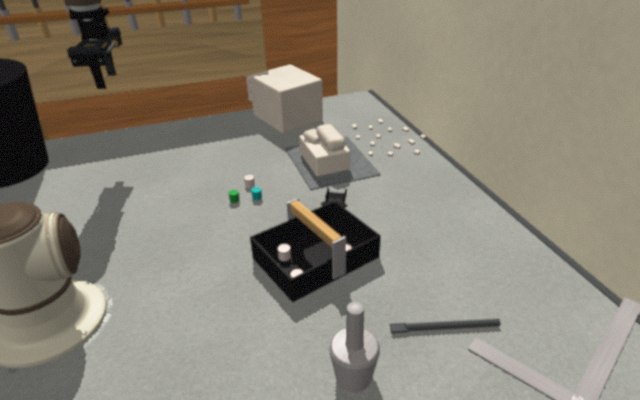

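Top picture: three candidates for the stray core. They are pale (216,237), turquoise (240,236) and green (237,256), so I choose the pale one. The tote's lip is at (298,176) and its bar runs from (312,217) to (376,203). Next I measure these and check one close crop.

```bash
python3 - <<'E'
from h import *
a=capture("top")
c=a[150:270,190:390];cv2.imwrite("pics/crop.png",cv2.resize(c,None,fx=4,fy=4,interpolation=cv2.INTER_CUBIC))
m=trace("tote","top")
if m:
    k=m[0]["mask"].astype(np.uint8);print(m[0]["confidence"],k.sum(),cv2.minAreaRect(cv2.findNonZero(k)))
    k=cv2.morphologyEx(k,cv2.MORPH_OPEN,np.ones((29,29),np.uint8));bx=cv2.boxPoints(cv2.minAreaRect(cv2.findNonZero(k)));print(bx)
    w=ray("top",bx,0.06);print(w.round(4),w.mean(0))
for d in trace("stray_center","top"):
    k=d["mask"];ys,xs=np.nonzero(k);print(d["confidence"],k.sum(),xs.mean(),ys.mean(),a[k].mean(0),ray("top",[[xs.mean(),ys.mean()]],.022))
hsv=cv2.cvtColor(a,cv2.COLOR_BGR2HSV)
m=(a.min(2)>115).astype(np.uint8)
n,_,st,ce=cv2.connectedComponentsWithStats(m)
for i in range(1,n):
    if 15<st[i,4]<150 and 200<ce[i][0]<390 and 170<ce[i][1]<270: print(st[i],ce[i],ray("top",[ce[i]],.026).round(4))
E
```

```text
0.68 5752 ((336.5, 204.5), (107.5176010131836, 76.69217681884766), 68.19859313964844)
[[307. 172.]
 [375. 172.]
 [375. 229.]
 [307. 229.]]
[[ 0.616   0.0743  0.06  ]
 [ 0.6158 -0.0993  0.06  ]
 [ 0.4706 -0.0984  0.06  ]
 [ 0.4708  0.0742  0.06  ]] [ 0.54328702 -0.01229042  0.06      ]
0.53 85 239.5529411764706 234.96470588235294 [102.08235294 106.30588235  63.05882353] [[0.45385236 0.25462306 0.022     ]]
0.49 78 236.64102564102564 256.0128205128205 [65.05128205 97.6025641  61.07692308] [[0.39845131 0.26196555 0.022     ]]
[348 185   8   9  56] [351.5 189. ] [[ 0.5748 -0.0414  0.026 ]]
[330 231   8   9  55] [333.36363636 234.83636364] [[0.4541 0.0067 0.026 ]]
[362 230   8   8  54] [365.61111111 233.61111111] [[ 0.4572 -0.0781  0.026 ]]
[210 233  10   9  65] [214.33846154 236.87692308] [[0.4491 0.3201 0.026 ]]
```

View pics/crop.png

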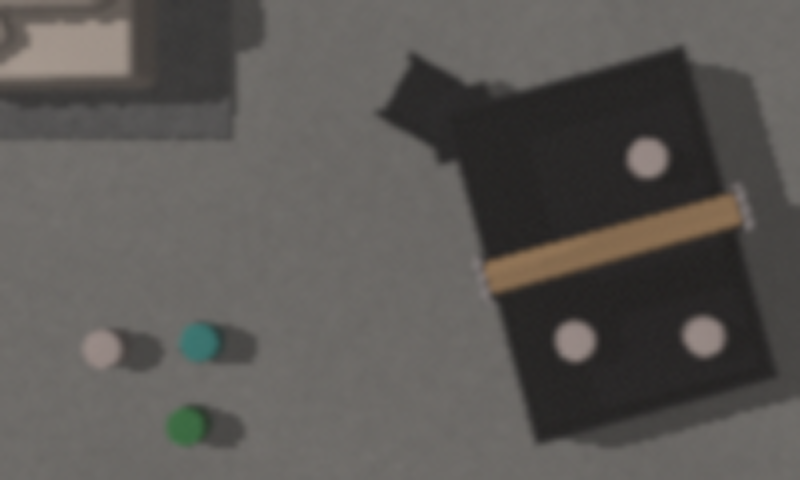

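Crop: pale stray at crop (100,348), clear of the turquoise (200,342) and green (187,426) ones. The tote corners are at (455,118) for the lip, then (684,46), (775,376) and (538,442).

```bash
python3 - <<'E'
from h import *
a=cv2.imread("pics/top.png")
c=np.array([[455,118],[684,46],[775,376],[538,442]])/4+[190,150]-.375
w=ray("top",c,.06);print(w.round(4),w.mean(0))
for i in range(4):
    d=w[(i+1)%4]-w[i];print(np.linalg.norm(d),np.degrees(np.arctan2(d[1],d[0])))
h=cv2.cvtColor(a,cv2.COLOR_BGR2HSV)
m=((h[...,1]>80)&(h[...,0]>8)&(h[...,0]<25)).astype(np.uint8);m[:150]=0;m[260:]=0
n,l,st,ce=cv2.connectedComponentsWithStats(m);i=1+st[1:,4].argmax()
r=cv2.minAreaRect(cv2.findNonZero((l==i).astype(np.uint8)));print(st[i],r)
b=ray("top",cv2.boxPoints(r),.104);print(b.round(4),b.mean(0))
for i in range(4):
    d=b[(i+1)%4]-b[i];print(np.linalg.norm(d),np.degrees(np.arctan2(d[1],d[0])))
E
```

```text
[[ 0.5978  0.0835  0.06  ]
 [ 0.6437 -0.0627  0.06  ]
 [ 0.4335 -0.1194  0.06  ]
 [ 0.3921  0.0308  0.06  ]] [ 0.51678084 -0.01694009  0.06      ]
0.15325745593493964 -72.56926732837535
0.21768028788909968 -164.9025720985011
0.155843245787346 105.40359147083193
0.21229083925942518 14.365828128375693
[311 199  64  24 576] ((342.7129821777344, 210.46234130859375), (9.145953178405762, 64.28825378417969), 74.53878784179688)
[[ 0.5072  0.0633  0.104 ]
 [ 0.5485 -0.0869  0.104 ]
 [ 0.5271 -0.0927  0.104 ]
 [ 0.4859  0.0574  0.104 ]] [ 0.51718332 -0.01472255  0.104     ]
0.1557479463869881 -74.62461025685748
0.02214747247300927 -164.867116512198
0.15561842144131158 105.36148635664071
0.022109540716461623 15.46813755660208
```

Emit:
{"op": "servo_tool", "data": {"deltas": [{"tx": 20,"ty": 11,"tz": 4,"az": -0.05,"claw": 45},{"tx": 55,"ty": 31,"tz": 11,"az": -0.12,"claw": 45},{"tx": 90,"ty": 51,"tz": 19,"az": -0.2,"claw": 45},{"tx": 125,"ty": 71,"tz": 26,"az": -0.28,"claw": 45},{"tx": 160,"ty": 91,"tz": 33,"az": -0.36,"claw": 45},{"tx": 195,"ty": 111,"tz": 40,"az": -0.44,"claw": 45},{"tx": 230,"ty": 131,"tz": 48,"az": -0.5,"claw": 45},{"tx": 265,"ty": 151,"tz": 55,"az": -0.524,"claw": 45},{"tx": 300,"ty": 171,"tz": 62,"az": -0.524,"claw": 45},{"tx": 330,"ty": 188,"tz": 68,"az": -0.524,"claw": 45},{"tx": 347,"ty": 198,"tz": 72,"az": -0.524,"claw": 45},{"tx": 352.6,"ty": 201,"tz": 73,"az": -0.524,"claw": 45}]}}

```text
schema error: expected keys tx, ty, tz, ax, ay, az, claw
```

```bash
python3 - <<'E'
from h import *
a=capture("wrist");s=sense();print(s["tcp_pos"],s["ee_rot"].round(4).tolist(),s["joints"].round(1),s["gripper_width"])
cv2.imwrite("pics/w1.png",a)
print(rec("stray_center","wrist"))
m=(a.min(2)>100).astype(np.uint8)
n,_,st,ce=cv2.connectedComponentsWithStats(m)
for i in range(1,n):
    if 150<st[i,4]<20000: print(st[i],ce[i],ray("wrist",[ce[i]],.02).round(4))
E
```

```text
[0.15873399 0.60448024 0.22256382] [[0.9672, -0.254, -0.0], [-0.254, -0.9672, -0.0], [-0.0, 0.0, -1.0]] [ 90.1  22.    0.5  -0.  -68.4 -14.8] 0.9988911953472067
[]
[  142   255   287    68 12957] [288.12448869 285.28849271] [[0.0352 0.6732 0.02  ]]
```

View pics/w1.png

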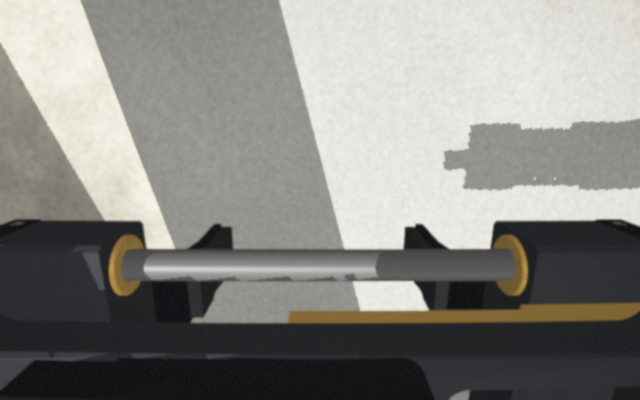

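The move was refused because every key is required. The wrist picture therefore shows only bare bench and the fingers at columns ~225 and ~410. I'll resend with all keys.

Emit:
{"op": "servo_tool", "data": {"deltas": [{"tx": 20,"ty": 11,"tz": 4,"ax": 0,"ay": 0,"az": -0.05,"claw": 45},{"tx": 55,"ty": 31,"tz": 11,"ax": 0,"ay": 0,"az": -0.12,"claw": 45},{"tx": 90,"ty": 51,"tz": 19,"ax": 0,"ay": 0,"az": -0.2,"claw": 45},{"tx": 125,"ty": 71,"tz": 26,"ax": 0,"ay": 0,"az": -0.28,"claw": 45},{"tx": 160,"ty": 91,"tz": 33,"ax": 0,"ay": 0,"az": -0.36,"claw": 45},{"tx": 195,"ty": 111,"tz": 40,"ax": 0,"ay": 0,"az": -0.44,"claw": 45},{"tx": 230,"ty": 131,"tz": 48,"ax": 0,"ay": 0,"az": -0.5,"claw": 45},{"tx": 265,"ty": 151,"tz": 55,"ax": 0,"ay": 0,"az": -0.524,"claw": 45},{"tx": 300,"ty": 171,"tz": 62,"ax": 0,"ay": 0,"az": -0.524,"claw": 45},{"tx": 330,"ty": 188,"tz": 68,"ax": 0,"ay": 0,"az": -0.524,"claw": 45},{"tx": 347,"ty": 198,"tz": 72,"ax": 0,"ay": 0,"az": -0.524,"claw": 45},{"tx": 352.6,"ty": 201,"tz": 73,"ax": 0,"ay": 0,"az": -0.524,"claw": 45}]}}

```text
time_s: 1.95
tcp_pos: [0.4501, 0.3178, 0.1487]
ee_rot: [[0.966, 0.26, -0.001], [0.26, -0.966, -0.001], [-0.001, 0.001, -1.0]]
wrist_force: [0.3, -0.4, -0.3]
gripper_width: 0.52
gripper_force: 0.0
```

```bash
python3 - <<'E'
from h import *
a=capture("wrist");s=sense();print(s["tcp_pos"],s["ee_rot"].round(4).tolist(),s["joints"].round(1),s["gripper_width"])
cv2.imwrite("pics/w2.png",a)
print(rec("stray_center","wrist"), proj("wrist",[[.449,.320,.026]]))
for d in trace("stray_center","wrist"):
    ys,xs=np.nonzero(d["mask"]);print(d["confidence"],xs.mean(),ys.min(),ys.max(),ray("wrist",[[xs.mean(),ys.mean()]],.02))
E
```

```text
[0.44999254 0.3184539  0.1489303 ] [[0.9654, 0.2607, -0.0007], [0.2607, -0.9654, -0.0011], [-0.001, 0.0009, -1.0]] [ 52.1  18.7 -16.    0.  -55.4  53. ] 0.5182585704409884
[(0.87, [0.455, 0.259, 0.025], [386.0, 199.0]), (0.76, [0.455, 0.316, 0.032], [323.0, 185.0]), (0.63, [0.408, 0.273, 0.015], [354.0, 240.0])] [[317.12838565 188.73431416]]
0.89 316.37168141592923 170 202 [[0.44895442 0.32178072 0.02      ]]
0.81 385.9907621247113 184 217 [[0.45309151 0.2585273  0.02      ]]
0.71 353.39285714285717 236 249 [[0.4065899  0.27484339 0.02      ]]
```

View pics/w2.png

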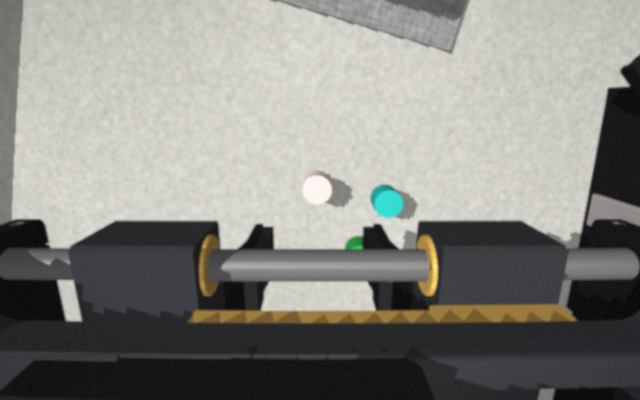

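The pale core is at (317,189), matching the prediction, with the turquoise one at (388,201) clear of the fingers. Going down to it.

Emit:
{"op": "servo_tool", "data": {"deltas": [{"tx": 0,"ty": -0.5,"tz": 25,"ax": 0,"ay": 0,"az": 0,"claw": 45},{"tx": 0,"ty": -0.5,"tz": 55,"ax": 0,"ay": 0,"az": 0,"claw": 45},{"tx": 0,"ty": -0.5,"tz": 85,"ax": 0,"ay": 0,"az": 0,"claw": 45},{"tx": 0,"ty": -0.5,"tz": 110,"ax": 0,"ay": 0,"az": 0,"claw": 45},{"tx": 0,"ty": -0.5,"tz": 128,"ax": 0,"ay": 0,"az": 0,"claw": 45},{"tx": 0,"ty": -0.5,"tz": 138,"ax": 0,"ay": 0,"az": 0,"claw": 45},{"tx": 0,"ty": -0.5,"tz": 144,"ax": 0,"ay": 0,"az": 0,"claw": 45},{"tx": 0,"ty": -0.5,"tz": 145.5,"ax": 0,"ay": 0,"az": 0,"claw": 45},{"tx": 0,"ty": -0.5,"tz": 145.5,"ax": 0,"ay": 0,"az": 0,"claw": 45}]}}

```text
time_s: 2.85
tcp_pos: [0.4487, 0.322, 0.0047]
ee_rot: [[0.964, 0.265, 0.001], [0.265, -0.964, 0.001], [0.001, -0.001, -1.0]]
wrist_force: [-0.1, -0.4, 0.2]
gripper_width: 0.52
gripper_force: 0.0
```

Emit:
{"op": "servo_tool", "data": {"deltas": [{"tx": 0,"ty": 0,"tz": 0,"ax": 0,"ay": 0,"az": 0,"claw": 10},{"tx": 0,"ty": 0,"tz": 0,"ax": 0,"ay": 0,"az": 0,"claw": 10},{"tx": 0,"ty": 0,"tz": 0,"ax": 0,"ay": 0,"az": 0,"claw": 10},{"tx": 0,"ty": 0,"tz": 0,"ax": 0,"ay": 0,"az": 0,"claw": 10},{"tx": 0,"ty": 0,"tz": 0,"ax": 0,"ay": 0,"az": 0,"claw": 10},{"tx": 0,"ty": 0,"tz": 0,"ax": 0,"ay": 0,"az": 0,"claw": 10}]}}

```text
time_s: 3.35
tcp_pos: [0.4489, 0.3212, 0.0048]
ee_rot: [[0.964, 0.264, 0.001], [0.264, -0.964, 0.001], [0.001, -0.0, -1.0]]
wrist_force: [-1.4, -0.1, 3.8]
gripper_width: 0.289
gripper_force: 30.0
```

Emit:
{"op": "servo_tool", "data": {"deltas": [{"tx": 0,"ty": 0,"tz": -20,"ax": 0,"ay": 0,"az": 0,"claw": 10},{"tx": 0,"ty": 0,"tz": -50,"ax": 0,"ay": 0,"az": 0,"claw": 10},{"tx": 2,"ty": 15,"tz": -80,"ax": 0,"ay": 0,"az": 0,"claw": 10},{"tx": 7,"ty": 45,"tz": -95,"ax": 0,"ay": 0,"az": 0,"claw": 10},{"tx": 12,"ty": 80,"tz": -100,"ax": 0,"ay": 0,"az": 0,"claw": 10},{"tx": 18,"ty": 120,"tz": -100,"ax": 0,"ay": 0,"az": 0,"claw": 10},{"tx": 24,"ty": 160,"tz": -100,"ax": 0,"ay": 0,"az": 0,"claw": 10},{"tx": 30,"ty": 200,"tz": -100,"ax": 0,"ay": 0,"az": 0,"claw": 10},{"tx": 36,"ty": 238,"tz": -100,"ax": 0,"ay": 0,"az": 0,"claw": 10},{"tx": 42,"ty": 272,"tz": -100,"ax": 0,"ay": 0,"az": 0,"claw": 10},{"tx": 45,"ty": 297,"tz": -100,"ax": 0,"ay": 0,"az": 0,"claw": 10},{"tx": 46.8,"ty": 309,"tz": -100,"ax": 0,"ay": 0,"az": 0,"claw": 10}]}}

```text
time_s: 4.35
tcp_pos: [0.5758, 0.0324, 0.1036]
ee_rot: [[0.965, 0.261, -0.001], [0.261, -0.965, -0.0], [-0.001, 0.0, -1.0]]
wrist_force: [-0.1, -0.3, -0.1]
gripper_width: 0.29
gripper_force: 30.0
```

```bash
python3 - <<'E'
from h import *
a=capture("wrist");s=sense();print(s["tcp_pos"],s["ee_rot"].round(4).tolist(),s["joints"].round(1),s["gripper_width"],s["gripper_force"])
O=np.array([.517,-.016,0]);c,n=np.cos(np.radians(15.3)),np.sin(np.radians(15.3));R=np.array([[c,-n,0],[n,c,0],[0,0,1]])
P=np.array([[110,80,60],[110,-80,60],[106,76,4],[106,-76,4],[10,76,4],[70,34,4],[10,-80,104],[10,80,104]])/1000
for q in proj("wrist",P@R.T+O): cv2.circle(a,tuple(int(v) for v in q),4,(0,0,255),-1)
cv2.imwrite("pics/w3.png",a)
E
```

```text
[0.57614076 0.03199246 0.10359147] [[0.9656, 0.26, -0.0004], [0.26, -0.9656, -0.0005], [-0.0005, 0.0004, -1.0]] [ 19.3  23.8 -15.5   0.  -50.7  85.8] 0.2881597419306578 29.99946266412735
```

View pics/w3.png

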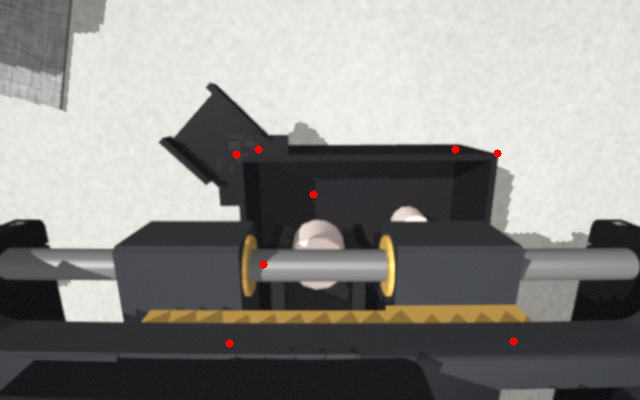

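The held core is at (318,250), over the empty lip quarter, and the rim corner overlay at (497,153) fits. Lowering and releasing.

Emit:
{"op": "servo_tool", "data": {"deltas": [{"tx": 0,"ty": 0,"tz": 20,"ax": 0,"ay": 0,"az": 0,"claw": 10},{"tx": 0,"ty": 0,"tz": 45,"ax": 0,"ay": 0,"az": 0,"claw": 10},{"tx": 0,"ty": 0,"tz": 65,"ax": 0,"ay": 0,"az": 0,"claw": 10},{"tx": 0,"ty": 0,"tz": 80,"ax": 0,"ay": 0,"az": 0,"claw": 10},{"tx": 0,"ty": 0,"tz": 88,"ax": 0,"ay": 0,"az": 0,"claw": 10},{"tx": 0,"ty": 0,"tz": 92,"ax": 0,"ay": 0,"az": 0,"claw": 10},{"tx": 0,"ty": 0,"tz": 93,"ax": 0,"ay": 0,"az": 0,"claw": 10},{"tx": 0,"ty": 0,"tz": 93.5,"ax": 0,"ay": 0,"az": 0,"claw": 10}]}}

```text
time_s: 5.07
tcp_pos: [0.5758, 0.0359, 0.0111]
ee_rot: [[0.964, 0.265, 0.001], [0.265, -0.964, 0.0], [0.001, 0.0, -1.0]]
wrist_force: [0.3, -0.6, -0.0]
gripper_width: 0.293
gripper_force: 30.0
```

Emit:
{"op": "servo_tool", "data": {"deltas": [{"tx": 0,"ty": 0,"tz": 0,"ax": 0,"ay": 0,"az": 0,"claw": 37},{"tx": 0,"ty": 0,"tz": 0,"ax": 0,"ay": 0,"az": 0,"claw": 37},{"tx": 0,"ty": 0,"tz": 0,"ax": 0,"ay": 0,"az": 0,"claw": 37},{"tx": 0,"ty": 0,"tz": 0,"ax": 0,"ay": 0,"az": 0,"claw": 37}]}}

```text
time_s: 5.4
tcp_pos: [0.5757, 0.0354, 0.0112]
ee_rot: [[0.965, 0.264, 0.001], [0.264, -0.965, 0.0], [0.001, -0.0, -1.0]]
wrist_force: [-0.3, 1.0, -1.0]
gripper_width: 0.412
gripper_force: 0.0
```

Emit:
{"op": "servo_tool", "data": {"deltas": [{"tx": 0,"ty": 0,"tz": -15,"ax": 0,"ay": 0,"az": 0,"claw": 37},{"tx": 0,"ty": 0,"tz": -45,"ax": 0,"ay": 0,"az": 0,"claw": 37},{"tx": 0,"ty": 0,"tz": -80,"ax": 0,"ay": 0,"az": 0,"claw": 37},{"tx": 0,"ty": 0,"tz": -115,"ax": 0,"ay": 0,"az": 0.05,"claw": 37},{"tx": 0,"ty": 0,"tz": -145,"ax": 0,"ay": 0,"az": 0.15,"claw": 50},{"tx": -5,"ty": 2,"tz": -160,"ax": 0,"ay": 0,"az": 0.27,"claw": 50},{"tx": -15,"ty": 7,"tz": -165,"ax": 0,"ay": 0,"az": 0.39,"claw": 50},{"tx": -25,"ty": 12,"tz": -165,"ax": 0,"ay": 0,"az": 0.51,"claw": 50},{"tx": -35,"ty": 17,"tz": -165,"ax": 0,"ay": 0,"az": 0.63,"claw": 50},{"tx": -45,"ty": 22,"tz": -165,"ax": 0,"ay": 0,"az": 0.75,"claw": 50},{"tx": -55,"ty": 27,"tz": -165,"ax": 0,"ay": 0,"az": 0.87,"claw": 50},{"tx": -70,"ty": 33.5,"tz": -165,"ax": 0,"ay": 0,"az": 0.99,"claw": 50}]}}

```text
time_s: 6.4
tcp_pos: [0.5167, -0.0156, 0.1759]
ee_rot: [[0.746, -0.666, 0.001], [-0.666, -0.746, 0.0], [0.001, -0.001, -1.0]]
wrist_force: [0.6, -0.1, -0.2]
gripper_width: 0.574
gripper_force: 0.0
```

Emit:
{"op": "servo_tool", "data": {"deltas": [{"tx": 0,"ty": 0,"tz": 0,"ax": 0,"ay": 0,"az": 0.12,"claw": 50},{"tx": 0,"ty": 0,"tz": 0,"ax": 0,"ay": 0,"az": 0.24,"claw": 50},{"tx": 0,"ty": 0,"tz": 0,"ax": 0,"ay": 0,"az": 0.36,"claw": 50},{"tx": 0,"ty": 0,"tz": 0,"ax": 0,"ay": 0,"az": 0.47,"claw": 50},{"tx": 0,"ty": 0,"tz": 0,"ax": 0,"ay": 0,"az": 0.55,"claw": 50},{"tx": 0,"ty": 0,"tz": 0,"ax": 0,"ay": 0,"az": 0.581,"claw": 50},{"tx": 0,"ty": 0,"tz": 0,"ax": 0,"ay": 0,"az": 0.581,"claw": 50}]}}

```text
time_s: 6.98
tcp_pos: [0.5165, -0.0155, 0.1758]
ee_rot: [[0.263, -0.965, 0.0], [-0.965, -0.263, 0.0], [-0.0, -0.001, -1.0]]
wrist_force: [-0.2, -0.3, 0.0]
gripper_width: 0.574
gripper_force: 0.0
```

```bash
cat > bar.py <<'E'
from h import *
import sys
a=capture("wrist");s=sense();print(s["tcp_pos"],s["ee_rot"].round(4).tolist(),s["joints"].round(1),s["gripper_width"])
b=capture("top")
h=cv2.cvtColor(a,cv2.COLOR_BGR2HSV)
m=((h[...,1]>70)&(h[...,0]>8)&(h[...,0]<25)).astype(np.uint8)
O=np.array([.517,-.0158,0]);c,n=np.cos(np.radians(15.3)),np.sin(np.radians(15.3));R=np.array([[c,-n,0],[n,c,0],[0,0,1]])
P=np.array([[10,-80,104],[-10,-80,104],[10,-20,104],[-10,-20,104],[110,-80,60],[-110,-80,60]])/1000
for q in proj("wrist",P@R.T+O): cv2.circle(a,tuple(int(v) for v in q),3,(0,0,255),-1)
o=np.zeros((600,640,3),np.uint8);o[:400]=a
o[400:]=cv2.resize(b[160:260,230:430],(400,200))[:, :] if 0 else cv2.copyMakeBorder(cv2.resize(b[160:260,280:400],(240,200)),0,0,0,400,cv2.BORDER_CONSTANT)
cv2.imwrite(sys.argv[1],o)
E
python3 bar.py pics/w4.png
```

```text
[ 0.51656021 -0.01552764  0.17581182] [[0.2644, -0.9644, 0.0004], [-0.9644, -0.2644, 0.0002], [-0.0001, -0.0005, -1.0]] [ 16.3  13.9 -18.6  -0.  -57.5  -1. ] 0.5731468514744879
```

View pics/w4.png

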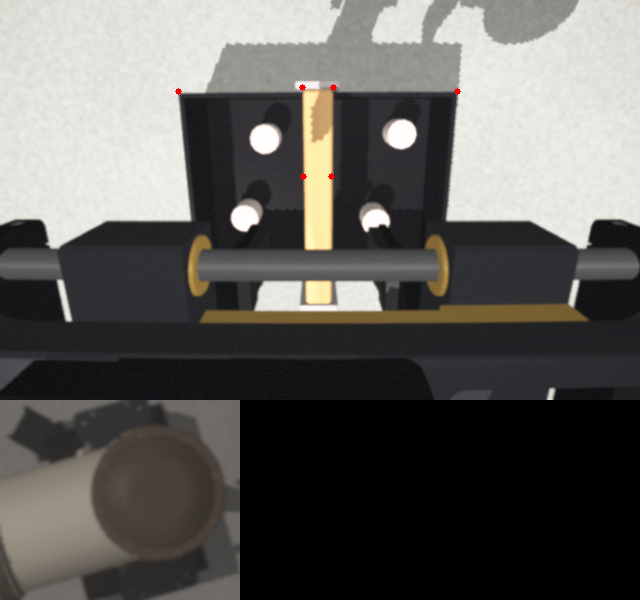

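The bar fits the overlay at (303-333, 88-177), the tote corners match at (178,91) and (457,91), and all four cores stand inside. Descending and gripping.

Emit:
{"op": "servo_tool", "data": {"deltas": [{"tx": 0,"ty": 0,"tz": 20,"ax": 0,"ay": 0,"az": 0,"claw": 50},{"tx": 0,"ty": 0,"tz": 45,"ax": 0,"ay": 0,"az": 0,"claw": 50},{"tx": 0,"ty": 0,"tz": 70,"ax": 0,"ay": 0,"az": 0,"claw": 50},{"tx": 0,"ty": 0,"tz": 88,"ax": 0,"ay": 0,"az": 0,"claw": 50},{"tx": 0,"ty": 0,"tz": 98,"ax": 0,"ay": 0,"az": 0,"claw": 50},{"tx": 0,"ty": 0,"tz": 102,"ax": 0,"ay": 0,"az": 0,"claw": 50},{"tx": 0,"ty": 0,"tz": 103.5,"ax": 0,"ay": 0,"az": 0,"claw": 50},{"tx": 0,"ty": 0,"tz": 103.5,"ax": 0,"ay": 0,"az": 0,"claw": 50}]}}

```text
time_s: 7.75
tcp_pos: [0.5173, -0.0153, 0.0727]
ee_rot: [[0.264, -0.964, 0.001], [-0.964, -0.264, 0.0], [0.0, -0.001, -1.0]]
wrist_force: [0.1, 0.2, 1.2]
gripper_width: 0.574
gripper_force: 0.0
```

Emit:
{"op": "servo_tool", "data": {"deltas": [{"tx": 0,"ty": 0,"tz": 0,"ax": 0,"ay": 0,"az": 0,"claw": 5},{"tx": 0,"ty": 0,"tz": 0,"ax": 0,"ay": 0,"az": 0,"claw": 5},{"tx": 0,"ty": 0,"tz": 0,"ax": 0,"ay": 0,"az": 0,"claw": 5},{"tx": 0,"ty": 0,"tz": 0,"ax": 0,"ay": 0,"az": 0,"claw": 5},{"tx": 0,"ty": 0,"tz": 0,"ax": 0,"ay": 0,"az": 0,"claw": 5},{"tx": 0,"ty": 0,"tz": 0,"ax": 0,"ay": 0,"az": 0,"claw": 5},{"tx": 0,"ty": 0,"tz": 0,"ax": 0,"ay": 0,"az": 0,"claw": 5}]}}

```text
time_s: 8.33
tcp_pos: [0.5166, -0.0155, 0.0723]
ee_rot: [[0.264, -0.964, 0.0], [-0.964, -0.264, -0.0], [0.0, -0.0, -1.0]]
wrist_force: [-1.2, 0.6, 1.4]
gripper_width: 0.227
gripper_force: 30.0
```

Emit:
{"op": "servo_tool", "data": {"deltas": [{"tx": 0,"ty": 0,"tz": -5,"ax": 0,"ay": 0,"az": 0,"claw": 5},{"tx": 0,"ty": 0,"tz": -15,"ax": 0,"ay": 0,"az": 0,"claw": 5},{"tx": 0,"ty": 0,"tz": -30,"ax": 0,"ay": 0,"az": 0,"claw": 5},{"tx": 0,"ty": 0,"tz": -48,"ax": 0,"ay": 0,"az": 0,"claw": 5},{"tx": 0,"ty": 0,"tz": -66,"ax": 0,"ay": 0,"az": 0,"claw": 5},{"tx": 0,"ty": 0,"tz": -85,"ax": 0,"ay": 0,"az": 0,"claw": 5},{"tx": 0,"ty": 0,"tz": -104,"ax": 0,"ay": 0,"az": 0,"claw": 5},{"tx": 0,"ty": 0,"tz": -122,"ax": 0,"ay": 0,"az": 0,"claw": 5},{"tx": 0,"ty": 0,"tz": -138,"ax": 0,"ay": 0,"az": 0,"claw": 5},{"tx": 0,"ty": 0,"tz": -150,"ax": 0,"ay": 0,"az": 0,"claw": 5},{"tx": 0,"ty": 0,"tz": -157,"ax": 0,"ay": 0,"az": 0,"claw": 5},{"tx": 0,"ty": 0,"tz": -160,"ax": 0,"ay": 0,"az": 0,"claw": 5}]}}

```text
time_s: 9.33
tcp_pos: [0.5165, -0.0154, 0.233]
ee_rot: [[0.264, -0.965, 0.001], [-0.965, -0.264, 0.001], [-0.0, -0.001, -1.0]]
wrist_force: [0.2, -0.1, -5.0]
gripper_width: 0.23
gripper_force: 30.0
```

Emit:
{"op": "servo_tool", "data": {"deltas": [{"tx": 0,"ty": 0,"tz": 0,"ax": -0.02,"ay": 0.02,"az": 0,"claw": 5},{"tx": 0,"ty": 0,"tz": 0,"ax": -0.05,"ay": 0.05,"az": 0,"claw": 5},{"tx": 0,"ty": 0,"tz": 0,"ax": -0.085,"ay": 0.085,"az": 0,"claw": 5},{"tx": 0,"ty": 0,"tz": 0,"ax": -0.12,"ay": 0.12,"az": 0,"claw": 5},{"tx": 0,"ty": 0,"tz": 0,"ax": -0.155,"ay": 0.155,"az": 0,"claw": 5},{"tx": 0,"ty": 0,"tz": 0,"ax": -0.19,"ay": 0.19,"az": 0,"claw": 5},{"tx": 0,"ty": 0,"tz": 0,"ax": -0.225,"ay": 0.225,"az": 0,"claw": 5},{"tx": 0,"ty": 0,"tz": 0,"ax": -0.26,"ay": 0.26,"az": 0,"claw": 5},{"tx": 0,"ty": 0,"tz": 0,"ax": -0.295,"ay": 0.295,"az": 0,"claw": 5},{"tx": 0,"ty": 0,"tz": 0,"ax": -0.33,"ay": 0.33,"az": 0,"claw": 5},{"tx": 0,"ty": 0,"tz": 0,"ax": -0.36,"ay": 0.36,"az": 0,"claw": 5},{"tx": 0,"ty": 0,"tz": 0,"ax": -0.37,"ay": 0.37,"az": 0,"claw": 5}]}}

```text
time_s: 10.33
tcp_pos: [0.5168, -0.0144, 0.2298]
ee_rot: [[0.313, -0.916, -0.25], [-0.881, -0.182, -0.436], [0.354, 0.357, -0.865]]
wrist_force: [-0.6, 1.1, -5.3]
gripper_width: 0.222
gripper_force: 30.0
```

Emit:
{"op": "servo_tool", "data": {"deltas": [{"tx": 0,"ty": 0,"tz": 0,"ax": 0,"ay": 0,"az": 0,"claw": 5},{"tx": 0,"ty": 0,"tz": 0,"ax": 0,"ay": 0,"az": 0,"claw": 5},{"tx": 0,"ty": 0,"tz": 0,"ax": 0,"ay": 0,"az": 0,"claw": 5},{"tx": 0,"ty": 0,"tz": 0,"ax": 0,"ay": 0,"az": 0,"claw": 5},{"tx": 0,"ty": 0,"tz": 0,"ax": 0,"ay": 0,"az": 0,"claw": 5},{"tx": 0,"ty": 0,"tz": 0,"ax": 0,"ay": 0,"az": 0,"claw": 5}]}}

```text
time_s: 10.83
tcp_pos: [0.5166, -0.0157, 0.2324]
ee_rot: [[0.31, -0.918, -0.247], [-0.883, -0.181, -0.433], [0.353, 0.352, -0.867]]
wrist_force: [-0.3, -0.3, -5.2]
gripper_width: 0.23
gripper_force: 30.0
```

```bash
cat > look.py <<'E'
from h import *
import sys
s=sense();print(s["tcp_pos"],s["ee_rot"].round(3).tolist(),s["joints"].round(1),s["gripper_width"],s["wrist_force"],s["moment"].round(2))
Rt=s["ee_rot"];g=np.array(s["tcp_pos"])-.019*Rt[:,2]
RT=np.c_[-Rt[:,1],-Rt[:,0],-Rt[:,2]]   # tote axes if no slip
P=np.array([[x,y,60] for x,y in((110,80),(110,-80),(-110,-80),(-110,80))]+[[106,76,4],[0,-80,104],[0,80,104]])/1000-[0,0,.092]
W=P@RT.T+g;print((W[:4]-P[:4,2:]*0)[:,2].round(3),"lip z",W[4].round(3))
o=np.zeros((600,800,3),np.uint8)
for cam,org in(("side",(0,0)),("wrist",(400,0)),("top",(0,250))):
    a=capture(cam);cv2.imwrite("pics/raw_%s.png"%cam,a)
    q0=proj(cam,W)
    for i,q in enumerate(q0): cv2.circle(a,tuple(int(v) for v in q),3,(0,0,255) if i!=4 else (0,255,0),1)
    if cam=="wrist": o[:250,400:]=cv2.resize(a,(400,250))
    else:
        c=q0.mean(0).astype(int);x=min(max(c[0]-80,0),480);y=min(max(c[1]-70,0),260)
        r=cv2.resize(a[y:y+140,x:x+160],(400,350))
        if cam=="side": o[250:,0:400]=r
        else: o[250:,400:]=r
cv2.imwrite(sys.argv[1],o)
E
python3 look.py pics/t1.png
```

```text
[ 0.51655033 -0.01569247  0.232399  ] [[0.31, -0.918, -0.247], [-0.883, -0.181, -0.433], [0.353, 0.352, -0.867]] [ 25.9  21.2 -11.4  16.5 -83.1 -16.4] 0.23001859270212588 [-0.33797929 -0.32162776 -5.18433344] [ 1.62 -0.92 -0.01]
[0.154 0.211 0.288 0.232] lip z [0.573 0.041 0.108]
```

View pics/t1.png

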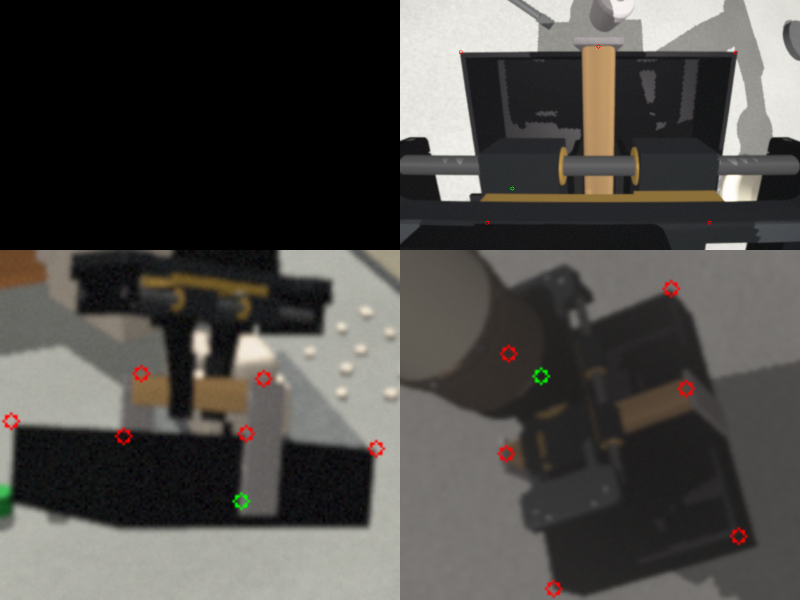

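Held firmly: the rim corners match the overlay (wrist 461,52 and 735,52; side 11,421 and 376,449), and the high half is empty. The hand hides the lip corner, so I turn the tote slowly about the vertical to bring that corner to face the side camera.

Emit:
{"op": "servo_tool", "data": {"deltas": [{"tx": -2,"ty": 0,"tz": -1,"ax": -0.015,"ay": -0.015,"az": 0.037,"claw": 5},{"tx": -6,"ty": -1,"tz": -3,"ax": -0.04,"ay": -0.04,"az": 0.098,"claw": 5},{"tx": -11,"ty": -2,"tz": -5,"ax": -0.074,"ay": -0.074,"az": 0.182,"claw": 5},{"tx": -16,"ty": -3,"tz": -8,"ax": -0.111,"ay": -0.111,"az": 0.272,"claw": 5},{"tx": -21,"ty": -4,"tz": -10,"ax": -0.148,"ay": -0.148,"az": 0.363,"claw": 5},{"tx": -26,"ty": -5,"tz": -13,"ax": -0.185,"ay": -0.185,"az": 0.454,"claw": 5},{"tx": -31,"ty": -6,"tz": -15,"ax": -0.222,"ay": -0.221,"az": 0.545,"claw": 5},{"tx": -36,"ty": -7,"tz": -18,"ax": -0.259,"ay": -0.258,"az": 0.636,"claw": 5},{"tx": -41,"ty": -8,"tz": -20,"ax": -0.296,"ay": -0.295,"az": 0.726,"claw": 5},{"tx": -46,"ty": -9,"tz": -23,"ax": -0.326,"ay": -0.325,"az": 0.8,"claw": 5},{"tx": -50,"ty": -10,"tz": -25,"ax": -0.355,"ay": -0.354,"az": 0.872,"claw": 5},{"tx": -53,"ty": -11,"tz": -26,"ax": -0.37,"ay": -0.369,"az": 0.908,"claw": 5}]}}

```text
time_s: 11.98
tcp_pos: [0.5173, 0.0442, 0.2321]
ee_rot: [[-0.612, -0.613, -0.499], [-0.707, 0.707, -0.002], [0.354, 0.351, -0.867]]
wrist_force: [-0.7, -0.3, -5.7]
gripper_width: 0.225
gripper_force: 30.0
```

Emit:
{"op": "servo_tool", "data": {"deltas": [{"tx": 0,"ty": 0,"tz": 0,"ax": -0.015,"ay": -0.015,"az": 0.037,"claw": 5},{"tx": 0,"ty": 0,"tz": 0,"ax": -0.04,"ay": -0.04,"az": 0.098,"claw": 5},{"tx": 0,"ty": 0,"tz": 0,"ax": -0.074,"ay": -0.074,"az": 0.182,"claw": 5},{"tx": 0,"ty": 0,"tz": 0,"ax": -0.111,"ay": -0.111,"az": 0.272,"claw": 5},{"tx": 0,"ty": 0,"tz": 0,"ax": -0.148,"ay": -0.148,"az": 0.363,"claw": 5},{"tx": 0,"ty": 0,"tz": 0,"ax": -0.185,"ay": -0.185,"az": 0.454,"claw": 5},{"tx": 0,"ty": 0,"tz": 0,"ax": -0.222,"ay": -0.221,"az": 0.545,"claw": 5},{"tx": 0,"ty": 0,"tz": 0,"ax": -0.259,"ay": -0.258,"az": 0.636,"claw": 5},{"tx": 0,"ty": 0,"tz": 0,"ax": -0.296,"ay": -0.295,"az": 0.726,"claw": 5},{"tx": 0,"ty": 0,"tz": 0,"ax": -0.326,"ay": -0.325,"az": 0.8,"claw": 5},{"tx": 0,"ty": 0,"tz": 0,"ax": -0.355,"ay": -0.354,"az": 0.872,"claw": 5},{"tx": 0,"ty": 0,"tz": 0,"ax": -0.37,"ay": -0.369,"az": 0.908,"claw": 5}]}}

```text
time_s: 12.98
tcp_pos: [0.516, 0.0433, 0.2322]
ee_rot: [[-0.918, 0.306, -0.252], [0.177, 0.886, 0.429], [0.355, 0.349, -0.867]]
wrist_force: [0.5, 0.1, -5.1]
gripper_width: 0.229
gripper_force: 30.0
```

```bash
sed -i 's/if cam=="side": o\[250:,0:400\]=r/if cam=="side": o[250:,0:400]=r; o[:250,:400]=cv2.resize(a,(400,250))/' look.py; python3 look.py pics/t2.png; python3 -c "
from h import *
print(rec('core1_center','side'))"
```

```text
[0.51601578 0.04326852 0.23223806] [[-0.918, 0.306, -0.252], [0.177, 0.886, 0.429], [0.355, 0.349, -0.867]] [   5.3   20.7    3.9  -26.8  -87.2 -105.6] 0.22861482568833055 [ 0.54274283  0.08535593 -5.11940863] [-1.48 -1.09  0.02]
[0.154 0.211 0.288 0.231] lip z [ 0.536 -0.034  0.108]
[(0.35, [0.71, 0.29, 0.027], [346.0, 163.0])]
```

View pics/t2.png

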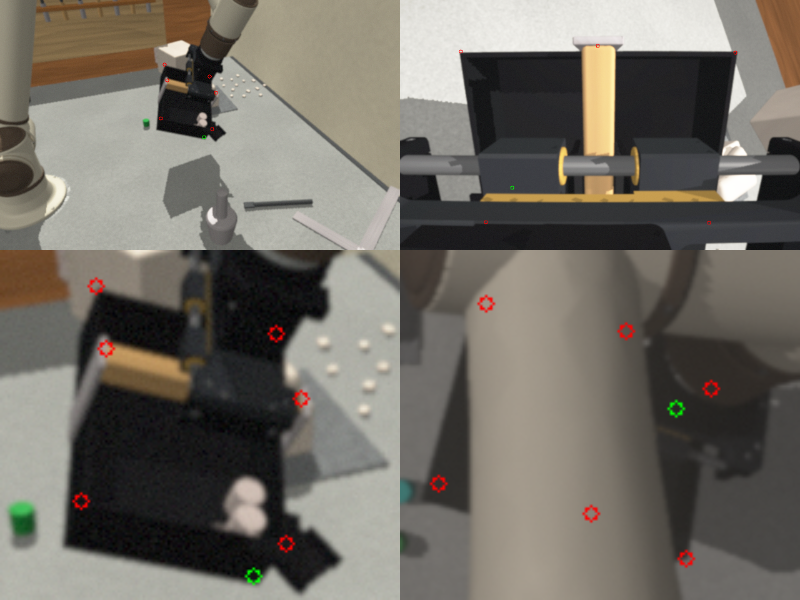

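The lip corner, at green (253,576) in the lower-left panel, now faces the side camera. Pale cores are near it at (243,492) and (252,520), partly overlapping. I'll tilt more, with a gentle wobble towards each wall, to settle them.

Emit:
{"op": "servo_tool", "data": {"deltas": [{"tx": 0,"ty": 0,"tz": 0,"ax": -0.05,"ay": 0.01,"az": 0,"claw": 5},{"tx": 0,"ty": 0,"tz": 0,"ax": -0.11,"ay": 0,"az": 0,"claw": 5},{"tx": 0,"ty": 0,"tz": 0,"ax": -0.17,"ay": -0.03,"az": 0,"claw": 5},{"tx": 0,"ty": 0,"tz": 0,"ax": -0.2,"ay": -0.06,"az": 0,"claw": 5},{"tx": 0,"ty": 0,"tz": 0,"ax": -0.2,"ay": -0.06,"az": 0,"claw": 5},{"tx": 0,"ty": 0,"tz": 0,"ax": -0.16,"ay": 0,"az": 0,"claw": 5},{"tx": 0,"ty": 0,"tz": 0,"ax": -0.1,"ay": 0.06,"az": 0,"claw": 5},{"tx": 0,"ty": 0,"tz": 0,"ax": -0.03,"ay": 0.12,"az": 0,"claw": 5},{"tx": 0,"ty": 0,"tz": 0,"ax": 0.03,"ay": 0.17,"az": 0,"claw": 5},{"tx": 0,"ty": 0,"tz": 0,"ax": 0.06,"ay": 0.2,"az": 0,"claw": 5},{"tx": 0,"ty": 0,"tz": 0,"ax": 0.06,"ay": 0.2,"az": 0,"claw": 5},{"tx": 0,"ty": 0,"tz": 0,"ax": 0.03,"ay": 0.17,"az": 0,"claw": 5}]}}

```text
time_s: 14.18
tcp_pos: [0.5179, 0.0462, 0.2301]
ee_rot: [[-0.862, 0.291, -0.415], [0.098, 0.9, 0.425], [0.497, 0.326, -0.804]]
wrist_force: [-0.1, -1.2, -5.4]
gripper_width: 0.225
gripper_force: 30.0
```

Emit:
{"op": "servo_tool", "data": {"deltas": [{"tx": 0,"ty": 0,"tz": 0,"ax": -0.04,"ay": -0.03,"az": 0,"claw": 5},{"tx": 0,"ty": 0,"tz": 0,"ax": -0.09,"ay": -0.07,"az": 0,"claw": 5},{"tx": 0,"ty": 0,"tz": 0,"ax": -0.11,"ay": -0.09,"az": 0,"claw": 5},{"tx": 0,"ty": 0,"tz": 0,"ax": -0.11,"ay": -0.09,"az": 0,"claw": 5},{"tx": 0,"ty": 0,"tz": 0,"ax": -0.11,"ay": -0.09,"az": 0,"claw": 5},{"tx": 0,"ty": 0,"tz": 0,"ax": -0.11,"ay": -0.09,"az": 0,"claw": 5},{"tx": 0,"ty": 0,"tz": 0,"ax": -0.11,"ay": -0.09,"az": 0,"claw": 5},{"tx": 0,"ty": 0,"tz": 0,"ax": -0.11,"ay": -0.09,"az": 0,"claw": 5}]}}

```text
time_s: 14.85
tcp_pos: [0.5169, 0.0449, 0.2316]
ee_rot: [[-0.894, 0.332, -0.301], [0.142, 0.848, 0.511], [0.424, 0.414, -0.805]]
wrist_force: [-0.1, 0.1, -4.8]
gripper_width: 0.226
gripper_force: 30.0
```

```bash
cat > an.py <<'E'
from h import *
s=sense();Rt=s["ee_rot"];g=np.array(s["tcp_pos"])-.019*Rt[:,2]
RT=np.c_[-Rt[:,1],-Rt[:,0],-Rt[:,2]]
print(s["time_s"],s["gripper_width"],"tilt",np.degrees(np.arccos(RT[2,2])),"z-comp x,y axes",RT[2,:2].round(3),s["joints"].round(1))
off=np.array([0,0,.092])
tw=lambda P:(np.array(P,float)/1000-off)@RT.T+g
a=capture("side");cv2.imwrite("pics/raw_side.png",a)
print("pred px: lip,floor corners",proj("side",tw([[106,76,4],[106,-76,4],[-106,-76,4],[-106,76,4],[110,80,60],[110,-80,60],[-110,-80,60],[-110,80,60],[0,85,92]])).round().tolist())
c=proj("side",tw([[50,40,20]]))[0].astype(int);x0,y0=c[0]-50,c[1]-45
m=np.zeros(a.shape[:2],np.uint8);m[y0:y0+90,x0:x0+100]=(a[y0:y0+90,x0:x0+100].min(2)>95)
n,l,st,ce=cv2.connectedComponentsWithStats(m);cal=calibration("side")
for i in range(1,n):
    if st[i,4]<8: continue
    # intersect ray with core-top plane z=30 in tote frame
    d=ray("side",[ce[i]],0.)[0];C=T("side")[:3,3];v=d-C
    pc=RT.T@(C-g)+off;pv=RT.T@v;t=(.030-pc[2])/pv[2];print(st[i].tolist(),ce[i].round(1),"tote mm",((pc+t*pv)*1000).round(0))
print((x0,y0))
b=a.copy()
for P in ([106,76,4],[110,80,60],[110,-80,60],[-110,80,60],[106,-76,4]):
    q=proj("side",tw([P]))[0]
    b[int(q[1]),int(q[0])]=(0,0,255)
cv2.imwrite("pics/fin.png",cv2.resize(b[y0:y0+90,x0:x0+100],(660,594),interpolation=cv2.INTER_CUBIC))
E
python3 an.py
```

```text
14.85 0.22608498780123507 tilt 36.3901648733472 z-comp x,y axes [-0.414 -0.424] [   2.3   23.3    6.7  -31.6  -92.2 -103.4]
pred px: lip,floor corners [[321.0, 220.0], [249.0, 202.0], [258.0, 116.0], [323.0, 137.0], [335.0, 210.0], [257.0, 189.0], [266.0, 98.0], [336.0, 121.0], [345.0, 156.0]]
[258, 143, 5, 6, 18] [259.3 144.8] tote mm [-13. -75.  30.]
[258, 143, 100, 90, 2432] [317.8 206.9] tote mm [95. 56. 30.]
[306, 180, 22, 26, 342] [318.7 192.8] tote mm [61. 58. 30.]
(np.int64(258), np.int64(143))
```

Emit:
{"op": "servo_tool", "data": {"deltas": [{"tx": 0,"ty": 0,"tz": 0,"ax": -0.012,"ay": -0.012,"az": 0.023,"claw": 5},{"tx": 0,"ty": 0,"tz": 0,"ax": -0.035,"ay": -0.034,"az": 0.066,"claw": 5},{"tx": 0,"ty": 0,"tz": 0,"ax": -0.065,"ay": -0.063,"az": 0.123,"claw": 5},{"tx": 0,"ty": 0,"tz": 0,"ax": -0.1,"ay": -0.098,"az": 0.19,"claw": 5},{"tx": 0,"ty": 0,"tz": 0,"ax": -0.135,"ay": -0.132,"az": 0.256,"claw": 5},{"tx": 0,"ty": 0,"tz": 0,"ax": -0.17,"ay": -0.166,"az": 0.323,"claw": 5},{"tx": 0,"ty": 0,"tz": 0,"ax": -0.205,"ay": -0.2,"az": 0.389,"claw": 5},{"tx": 0,"ty": 0,"tz": 0,"ax": -0.24,"ay": -0.234,"az": 0.456,"claw": 5},{"tx": 0,"ty": 0,"tz": 0,"ax": -0.27,"ay": -0.264,"az": 0.513,"claw": 5},{"tx": 0,"ty": 0,"tz": 0,"ax": -0.29,"ay": -0.283,"az": 0.551,"claw": 5},{"tx": 0,"ty": 0,"tz": 0,"ax": -0.297,"ay": -0.29,"az": 0.564,"claw": 5},{"tx": 0,"ty": 0,"tz": 0,"ax": -0.297,"ay": -0.29,"az": 0.564,"claw": 5}]}}

```text
time_s: 15.9
tcp_pos: [0.5157, 0.0446, 0.2322]
ee_rot: [[-0.592, 0.8, 0.099], [0.685, 0.434, 0.585], [0.425, 0.414, -0.805]]
wrist_force: [0.3, 0.3, -5.3]
gripper_width: 0.221
gripper_force: 30.0
```

```bash
cat >> an.py <<'E'
print("expected tops", proj("side",tw([[93,63,30],[67,63,30],[93,37,30],[67,37,30]])).round().tolist())
k=m.copy();k[st[:,1][0]:,:]=k[st[:,1][0]:,:]
i=[j for j in range(1,n) if st[j,4]>200 and st[j,4]<1500]
for j in i:
    x,y,w,h=st[j,:4]
    for r in range(y,y+h): print(r,x,"".join("%4d"%v for v in a[r,x:x+w].min(1)))
E
python3 an.py
```

```text
15.9 0.22107637458219345 tilt 36.40176600889241 z-comp x,y axes [-0.414 -0.425] [  -1.2   12.5   -6.7  -38.8  -69.7 -130.6]
pred px: lip,floor corners [[298.0, 223.0], [239.0, 178.0], [302.0, 108.0], [358.0, 148.0], [300.0, 217.0], [234.0, 168.0], [303.0, 92.0], [366.0, 136.0], [338.0, 170.0]]
[251, 143, 7, 8, 32] [253.  145.3] tote mm [ 40. -93.  30.]
[333, 162, 10, 12, 45] [337.1 167.2] tote mm [-31.  70.  30.]
[347, 164, 4, 7, 16] [349.1 167.2] tote mm [-46.  90.  30.]
[312, 181, 39, 52, 1584] [333.6 210.7] tote mm [ 50. 120.  30.]
[282, 185, 38, 29, 411] [301.7 199.6] tote mm [71. 57. 30.]
[251, 191, 39, 42, 1020] [267.1 218.4] tote mm [143.  28.  30.]
(np.int64(251), np.int64(143))
expected tops [[297.0, 210.0], [305.0, 200.0], [287.0, 202.0], [295.0, 192.0]]
185 282   15  12  19  13  16  16  15  17  20  17  14  20   5  16  21  17  20  16  17  17  16  21  21  20  19  17  29  51  69  78  88 101 104  94  72  52  27  18
186 282   17  26  14  19  16  15  26  19  19  20  18  20  19  18  18  22  18  18  16  14  21  17  17  18  21  23  60  87 109 126 129 137 140 133 115  92  58  31
187
[... 10573 characters left out ...]
 166 166 167 162 163 165 163 163 144 102
229 251  168 165 166 164 164 166 165 165 164 167 165 167 164 170 168 165 166 167 167 160 164 168 166 164 163 163 168 165 163 165 165 164 162 164 165 167 159 148 105
230 251  167 167 165 164 164 167 166 169 166 162 164 165 165 165 169 165 164 164 165 165 168 167 163 168 168 167 167 165 165 164 161 165 160 162 166 163 161 148 108
231 251  165 167 161 163 165 168 167 164 164 168 164 164 164 166 164 169 163 165 162 163 167 165 164 163 164 163 164 165 165 165 161 164 163 162 165 160 162 154 121
232 251  163 162 170 167 167 166 169 166 165 163 165 164 167 165 162 167 163 165 167 165 163 164 164 162 163 164 163 165 158 167 166 164 165 165 163 161 162 155 131
```

View pics/fin.png

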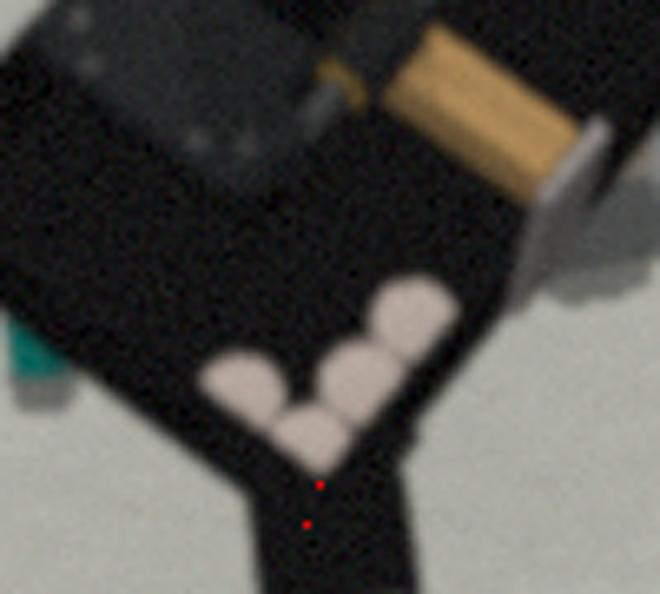

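All four cores sit packed in the lip corner: one in the corner itself at (315,440), one beside it at (245,385), and two up the other wall at (360,380) and (410,315). Each touches the next. I'll hold still briefly, check and hand in.

Emit:
{"op": "servo_tool", "data": {"deltas": [{"tx": 0,"ty": 0,"tz": 0,"ax": 0,"ay": 0,"az": 0,"claw": 5},{"tx": 0,"ty": 0,"tz": 0,"ax": 0,"ay": 0,"az": 0,"claw": 5},{"tx": 0,"ty": 0,"tz": 0,"ax": 0,"ay": 0,"az": 0,"claw": 5},{"tx": 0,"ty": 0,"tz": 0,"ax": 0,"ay": 0,"az": 0,"claw": 5},{"tx": 0,"ty": 0,"tz": 0,"ax": 0,"ay": 0,"az": 0,"claw": 5},{"tx": 0,"ty": 0,"tz": 0,"ax": 0,"ay": 0,"az": 0,"claw": 5}]}}

```text
time_s: 16.45
tcp_pos: [0.5167, 0.0446, 0.2318]
ee_rot: [[-0.592, 0.8, 0.1], [0.685, 0.434, 0.585], [0.425, 0.414, -0.805]]
wrist_force: [0.0, -0.3, -5.0]
gripper_width: 0.222
gripper_force: 30.0
```

```bash
python3 an.py | head -10 | cut -c1-200; python3 -c "
from station import *
s=sense();print(s['joint_velocities'].round(2),s['gripper_force'])
print(finish_job())"
```

```text
16.45 0.22246738437607766 tilt 36.399494801936406 z-comp x,y axes [-0.414 -0.425] [  -1.2   12.6   -6.6  -38.8  -69.6 -130.6]
pred px: lip,floor corners [[298.0, 223.0], [240.0, 178.0], [303.0, 108.0], [359.0, 148.0], [300.0, 217.0], [235.0, 168.0], [304.0, 92.0], [366.0, 136.0], [338.0, 170.0]]
[251, 143, 8, 8, 36] [253.3 145.3] tote mm [ 40. -93.  30.]
[333, 162, 10, 12, 44] [337.5 167.3] tote mm [-30.  70.  30.]
[348, 164, 3, 8, 13] [349.5 167.5] tote mm [-46.  90.  30.]
[312, 181, 39, 52, 1561] [333.9 210.7] tote mm [ 50. 120.  30.]
[283, 186, 37, 29, 403] [302.1 199.7] tote mm [71. 57. 30.]
[251, 191, 40, 42, 1038] [267.3 218.4] tote mm [144.  27.  30.]
(np.int64(251), np.int64(143))
expected tops [[298.0, 210.0], [306.0, 200.0], [287.0, 202.0], [296.0, 192.0]]
[ 0.02 -0.23  0.04  0.05 -0.01 -0.1 ] 29.998524505645037
the job is handed in; nothing more can be done
None
```

Job handed in at 16.5 s: the stray core is in the tote, which is held in the air by its bar, still and tilted about 36° with the lip corner lowest and all four cores packed in that corner, three of them in a row along one wall.

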